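# Index the sample carousel of a calorimeter and call for loading

## Robot

A 6-joint arm with a two-finger parallel gripper is mounted at the origin on the work surface. World frame = base frame: x ahead of the robot, y to its left, z up, the work surface at z = 0. Lengths are in m, angles in rad, forces in N, time in s.
With the tool pointing down it reaches from about 0.35 to 0.775 m from the base axis. Payload 7.3 kg.
Tool frame: the origin (TCP) lies midway between the tips of the shut fingers; the grasp point (between the pads) lies 19 mm behind it (robot.grasp_offset is the z of the grasp point in the tool frame, in m); z points along the fingers, y is the direction in which the jaws open and shut (so a half turn about z gives the same grasp; the last joint's range is limited). The gripper opens to 92 mm and grips with 3 to 60 N. Pads are 19 mm wide; open, the fingers measure 130 mm over their backs; the gripper's body (75 mm by 190 mm) begins 47 mm behind the grasp point.
Start: joints at [-1.468, 0.342, 1.524, -0, 1.275, -0.146], TCP at [0.129, -0.509, 0.227] pointing down, gripper open.
Joint ranges: [-2.53, 2.53], [-0.77, 2.02], [0.04, 2.7], [-1, 4.14], [0.28, 2.66], [-3.11, 3.11]. Speed limits (rad/s): [2.57, 2.57, 3.14, 3.14, 3.14, 3.14].

## Interface

Orientations are given as [roll, pitch, yaw] about the fixed x, y, z axes, in that order (R = Rz(yaw) Ry(pitch) Rx(roll)).
In Python, from cell import observe, imaging, workorder, robot gives the robot as it stands. The module is installed in compiled form; this text tells all that it offers.
- The arm moves only by the tool send_rows, never from a script. Its argument "series" is a list of rows, each a list of 7 numbers: the shift along the tool's x, y, z in m, then the turn, a rotation vector about the tool's x, y, z in rad, then the closure, from 0 (fully open) to 1 (shut). A call has 1 to 5 rows; each row shifts and turns the commanded pose from where the row before left it, along the tool's axes as they then stand; what a row does not reach is not made up. A row lasts 1/12 s, in which the tool goes at most 41.7 mm and 7.16 degrees, less where a joint would pass 70% of its speed; a pose out of reach is approached as far as the arm can. A call is refused whole if a number of a shift passes 0.0417 or a number of a turn 0.125, either way. A call with a gripper value outside its range is refused whole. The fingers move at their own pace and stop on an object; "newtons" is the grip in N (left out, the last holds). Time passes only in rows, so rows that do not move let the fingers close. It gives the time, the measured TCP pose, the force and the opening at its end, in the units of the state.
- observe(): the state, without advancing time (a new reading comes with each control period).
- imaging.read_camera(name): name is "scene" or "top"; returns a dict with "color" (420x560x3 uint8, red, green, blue), "range_z" (420x560 float32, m along the optical axis (not along the pixel's ray), 0 where there is no reading), "vfov" (degrees; the focal length in pixels is half the picture's height over the tangent of half this angle, whatever the lens; pixels are square), "cx", "cy" (the principal point, pixels), "T" (4x4, takes a point from camera to world coordinates). Camera axes: x right, y down, z forward; pixel columns grow to the right and rows downward; lengths in m; the calibration is good to about 2 mm. A picture is of the moment at which its call begins.
- workorder.hand_in(): hands the job in, once; it reports no verdict.
The state is a dict: "time": time; "qpos": joint angles; "qvel": joint speeds; "joint_efforts": joint torques, N m; "tool_pos": TCP position; "tool_rot": TCP orientation; "contact_force": force on the tool from outside, world axes, zero at the start; "torque": the same for the moment, N m; "opening": finger opening in m.
Only numpy, scipy, OpenCV 4.12 (cv2) and the standard library are available. Lean on these libraries where they do the work, as an engineer would, in place of code of your own. Each camera call takes 0.05 s, during which the arm holds its last target.

## Task

On the white sample changer, gently push the upright orange tab round its circle, without gripping it, until it points at the green dot, then press the red key fully down and let it come up again. Do not press the key before the tab points at the green dot, and leave the steel vessel, the small steel cup and the brown jar where they stand.

Things in the scene. Friction and masses are not known exactly. Their poses are not given: they have to be found in the camera images.
- axis (a point): The carousel's upright turning axis, at the deck of the white sample changer. The changer is a fixed box 300 x 400 mm, 50 mm high, with a red stripe round its foot. The axes are the changer's: x along its short side, away from the robot at yaw 0, y along its long side, z up. The deck reaches from x = -150 to 150 and y = -150 to 250 mm from this point. A dark post, 14 mm wide and 22 mm high, stands on the deck at x = -98, y = 0 as the carousel's stop.
- carousel: Aluminium disc, 170 mm wide, top 20 mm above the deck; six fixed cups 53 mm from the axis rise 10 mm more. Origin on its axis at deck height, x axis the way the orange tab points, z up. Its angle is that of the tab from the changer's +x, counter-clockwise from above; stops at -3.0 and 3.0 rad (dark post). Dry friction, about 1.5 N at the tab, no springs: it stays where left.
- pointer (a point): The outer edge of the orange tab, 108 mm from the axis and 31 mm above the deck, half-way up the tab. Its x axis points outwards from the carousel's axis, the way the tab points; z up. The tab is an upright fin on the disc's rim, 8 mm thick across, reaching from 76 to 108 mm from the axis and from 6 to 56 mm above the deck, so it stands 36 mm proud of the disc. Either flat side may be pushed.
- green_dot (a point): Centre of the flat green dot, 26 mm across, on the deck, 126 mm from the carousel's axis. The four dots (green, yellow, blue, black) lie at carousel angles -1.8, -0.9, 0.9 and 1.8 rad; which colour is where changes.
- yellow_dot (a point): Centre of the flat yellow dot, 26 mm across, on the deck, 126 mm from the carousel's axis. The four dots (green, yellow, blue, black) lie at carousel angles -1.8, -0.9, 0.9 and 1.8 rad; which colour is where changes.
- blue_dot (a point): Centre of the flat blue dot, 26 mm across, on the deck, 126 mm from the carousel's axis. The four dots (green, yellow, blue, black) lie at carousel angles -1.8, -0.9, 0.9 and 1.8 rad; which colour is where changes.
- black_dot (a point): Centre of the flat black dot, 26 mm across, on the deck, 126 mm from the carousel's axis. The four dots (green, yellow, blue, black) lie at carousel angles -1.8, -0.9, 0.9 and 1.8 rad; which colour is where changes.
- load_key_top (a point): Middle of the top of the red round key, 34 mm across, standing in a black housing on the deck, 190 mm along the changer's y and -20 mm along its x from the carousel's axis. It is pressed straight down.
- load_key (a joint): How far the red key is pressed, m: 0 up, 0.006 fully down. A spring brings it up again; fully down takes 5 N.
- vessel_mid (a point): Loose steel vessel standing on the bench beside the changer, 73 mm wide, 122 mm high with its knob; the point lies on its axis, 55 mm up; z along its axis.
- cup_mid (a point): Loose small steel cup on the deck's far corner, 28 mm wide, 22 mm high; the point is its centre; z along its axis.
- bottle_mid (a point): Loose brown glass jar on the bench beyond the key, 52 mm wide, 100 mm high; the point is its centre; z along its axis.
Mind the look-alikes: they are no part of the job. Leave any yellow look-alike of the part that bears vessel_mid alone.

How it is judged:
On the way, in this order (a step that is already met when the one before it is completed fails the run):
1. the tab points at the green dot and the carousel is still (y of green_dot in the frame of pointer between -0.008 and 0.008 m and x of green_dot in the frame of pointer above 0 m and angular speed of carousel below 0.1 rad/s), for 0.2 s.
2. the red key is pressed down (value of joint load_key above 0.0045 m), for 0.05 s.
At the end, for the whole second after the job is handed in: The green dot's centre lies within 8 mm of the orange tab's centre line, on the side it points to; the carousel is still; the red key was then pressed 4.5 mm or more and is up again; vessel, cup and jar stand upright within 20 mm of their starts (all of step 1 and value of joint load_key below 0.0015 m and distance of each of vessel_mid, cup_mid, bottle_mid from where it was at the start of the episode below 0.02 m and angle between each of vessel_mid, cup_mid, bottle_mid's own z axis and vertical below 0.2 rad); the robot touches nothing.
It fails at once if the carousel or its tab is gripped or pushed hard (over 30 N) (contact force between the fingers and carousel above 30 N).
It fails at once if the red key is pressed (over 3 mm) while the tab does not point at the green dot (value of joint load_key above 0.003 m and not (y of green_dot in the frame of pointer between -0.008 and 0.008 m and x of green_dot in the frame of pointer above 0 m)).
It fails at once if the vessel, the cup or the jar is lifted, tipped or moved by more than 20 mm (distance of any of vessel_mid, cup_mid, bottle_mid from where it was at the start of the episode above 0.02 m or angle between any of vessel_mid, cup_mid, bottle_mid's own z axis and vertical above 0.3 rad).
It also fails if it takes over 64 s, if anything falls off the work surface, if the arm or the gripper's body presses on something with over 40 N, if the wrist force passes 120 N, or if a joint passes its speed limit or range.

## Working session

There is one attempt and no reset: what is moved stays moved. The work goes in short steps, Python scripts to look and compute and a tool call to move; the robot and the scene stay as the last step left them, time stands still between calls to the robot, and variables do not carry over. Pictures are saved under pics/ and viewed, and the job is handed in when it is done.

Besides the shell and the picture viewer there is one more tool, called after "Emit:" by a JSON object that holds its "name" and its "arguments", one argument or row to a line. send_rows: Moves the arm, as the interface text tells. Its arguments: {"type":"object","properties":{"series":{"type":"array","items":{"type":"array","items":{"type":"number"}}},"newtons":{"type":"number"}},"required":["series"]}

```bash
mkdir -p pics; python3 - <<'E'
from cell import observe, imaging
import cv2,numpy as np
print(observe())
for n in ("scene","top"):
    d=imaging.read_camera(n); cv2.imwrite(f"pics/{n}0.png",d["color"][:,:,::-1]); print(n,d["vfov"],d["cx"],d["cy"],np.round(d["T"],4).tolist())
    np.savez(f"{n}0.npz",**d)
E
```

```text
{'time': 0.0, 'qpos': array([-1.46800631e+00,  3.42720043e-01,  1.52504641e+00, -4.65781233e-05,
        1.27537239e+00, -1.46034594e-01]), 'qvel': array([-0.00014277, -0.0005942 ,  0.0005225 ,  0.00093388,  0.00040824,
       -0.00166159]), 'joint_efforts': array([-1.81397656e-03, -4.31246388e+01, -2.44222319e+01,  7.14331074e-02,
        5.60276338e-02, -1.41945525e-04]), 'tool_pos': array([ 0.12923612, -0.50841646,  0.22603609]), 'tool_rot': array([-3.14005644e+00, -1.80930305e-04,  2.48838064e-01]), 'contact_force': array([-0.14641695,  0.3238892 ,  0.59499618]), 'torque': array([-0.01543802,  0.00183995,  0.00954315]), 'opening': 0.09174148647224159}
scene 43.00986570635742 273.2988429365965 213.26838586831087 [[-0.5681, 0.6244, -0.5361, 1.2631], [0.8228, 0.4455, -0.353, 0.5037], [0.0184, -0.6416, -0.7668, 1.0573], [0.0, 0.0, 0.0, 1.0]]
top 53.16937941948601 279.8676992724038 208.15233404368155 [[-0.0026, -0.9872, 0.1594, 0.4396], [-0.9999, 0.0046, 0.0126, 0.0424], [-0.0131, -0.1594, -0.9871, 0.959], [0.0, 0.0, 0.0, 1.0]]
```

View pics/scene0.png

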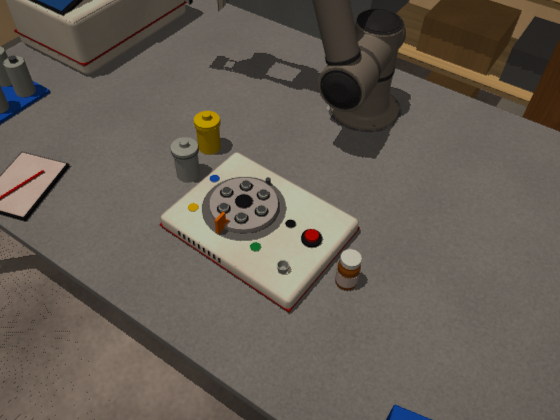

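View pics/top0.png

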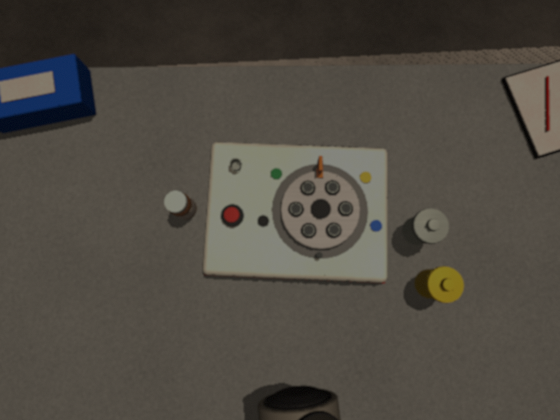

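The pictures show the changer with the tab (top: 320,165) pointing away from the robot. The green dot is at (276,174), black at (263,221), yellow at (365,177), blue at (376,226), and the key at (232,215). I'll locate these with colour masks and a rigid fit.

```bash
cat > h.py <<'E'
import numpy as np,cv2
from cell import imaging
def K(d):
    return d["color"].shape[0]/2/np.tan(np.radians(d["vfov"])/2)
def cast(d,uv,z):
    f=K(d);uv=np.atleast_2d(uv).astype(float);T=d["T"]
    r=np.c_[(uv[:,0]-d["cx"])/f,(uv[:,1]-d["cy"])/f,np.ones(len(uv))]@T[:3,:3].T
    o=T[:3,3]; return o+r*((z-o[2])/r[:,2])[:,None]
def proj(d,P):
    f=K(d);T=d["T"];p=(np.atleast_2d(P)-T[:3,3])@T[:3,:3]
    return np.c_[p[:,0]/p[:,2]*f+d["cx"],p[:,1]/p[:,2]*f+d["cy"]]
def hsvmask(d,h0,h1,smin,vmin):
    h=cv2.cvtColor(d["color"],cv2.COLOR_RGB2HSV)
    return cv2.inRange(h,(h0,smin,vmin),(h1,255,255))
def blob(m,near,R=14):
    n,l,s,c=cv2.connectedComponentsWithStats(m)
    k=[i for i in range(1,n) if np.hypot(*(c[i]-near))<R and s[i,4]>5]
    if not k:return None
    i=max(k,key=lambda i:s[i,4]); return c[i],s[i,4],l==i
E
cat > m.py <<'E'
from h import *
seeds=dict(top=dict(green=(276,174),yellow=(365,177),blue=(376,226),key=(232,215),tab=(320,165)),
 scene=dict(green=(255,246),yellow=(193,208),blue=(214,178),key=(312,237),tab=(221,222)))
hue=dict(green=(45,85),yellow=(17,32),blue=(100,125),key=(0,4),tab=(5,16))
ang=dict(green=.9,yellow=-.9,blue=-1.8,black=1.8)
def fit(P,Q):
    Pm,Qm=P.mean(0),Q.mean(0);a=P-Pm;b=Q-Qm
    th=np.arctan2((a[:,0]*b[:,1]-a[:,1]*b[:,0]).sum(),(a*b).sum())
    R=np.array([[np.cos(th),-np.sin(th)],[np.sin(th),np.cos(th)]])
    t=Qm-R@Pm; return th,t,np.linalg.norm(P@R.T+t-Q,axis=1)
for n in seeds:
    d=dict(np.load(n+"0.npz")); P=[];Q=[]
    for k,s in seeds[n].items():
        b=blob(hsvmask(d,*hue[k],90,40),s)
        if b is None: print(n,k,None);continue
        c,a,m=b; z=.05
        if k=="tab":
            ys,xs=np.nonzero(m); print(n,"tab",c,a,xs.min(),xs.max(),ys.min(),ys.max(),"at top z",cast(d,c,.095)); continue
        if k=="key":
            print(n,"key",c,a,[ (z,cast(d,c,z)[0][:2].round(4)) for z in(.06,.07,.08)], "range", cast(d,c,0) is None, d["range_z"][int(c[1]),int(c[0])]);
            u=c;zz=d["range_z"][int(c[1]),int(c[0])];f=K(d)
            print("  depthpt",(d["T"]@[(c[0]-d["cx"])/f*zz,(c[1]-d["cy"])/f*zz,zz,1])[:3]);continue
        p=cast(d,c,.05)[0]; print(n,k,c.round(1),a,p.round(4))
        P.append([.126*np.cos(ang[k]),.126*np.sin(ang[k])]);Q.append(p[:2])
    th,t,r=fit(np.array(P),np.array(Q)); print(n,"yaw",th,"axis",t,"res",r)
    # post/objects
E
python3 m.py
```

```text
top green [275.8 173.2] 72 [0.6652 0.0628 0.05  ]
top yellow [365.2 176.9] 101 [ 0.6556 -0.1352  0.05  ]
top blue [375.6 225.4] 86 [ 0.5474 -0.154   0.05  ]
top key [230.99555556 214.11111111] 225 [(0.06, array([0.5722, 0.1599])), (0.07, array([0.5707, 0.1586])), (0.08, array([0.5693, 0.1572]))] range False 0.89753157
  depthpt [0.5703794  0.15824497 0.07237091]
top tab [319.53543307 167.93700787] 127 316 323 156 177 at top z [[ 0.6649422  -0.03077099  0.095     ]]
top yaw -0.04791693734760651 axis [ 0.58206605 -0.03254773] res [0.00052767 0.00027178 0.00029238]
scene green [255.  246.3] 73 [0.6667 0.0624 0.05  ]
scene yellow [192.7 206.7] 75 [ 0.6576 -0.135   0.05  ]
scene blue [214.1 177.9] 54 [ 0.5496 -0.1538  0.05  ]
scene key [311.22222222 235.21604938] 162 [(0.06, array([0.5694, 0.156 ])), (0.07, array([0.5764, 0.1595])), (0.08, array([0.5833, 0.163 ]))] range False 1.2449479
  depthpt [0.57733745 0.15994578 0.0713651 ]
scene tab [220.46116505 222.13592233] 206 214 229 211 233 at top z [[ 0.68346823 -0.02374659  0.095     ]]
scene yaw -0.04662735638624303 axis [ 0.58389139 -0.03259525] res [8.92401206e-05 1.38878067e-04 5.07850684e-05]
```

```bash
python3 - <<'E'
import cv2
a=cv2.imread("pics/top0.png")[130:300,190:460];cv2.imwrite("pics/topz.png",cv2.resize(a,None,fx=2.9,fy=2.9,interpolation=cv2.INTER_CUBIC))
a=cv2.imread("pics/scene0.png")[100:310,140:390];cv2.imwrite("pics/scz.png",cv2.resize(a,None,fx=2.8,fy=2.8,interpolation=cv2.INTER_CUBIC))
E
```

```text
(no output)
```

View pics/topz.png

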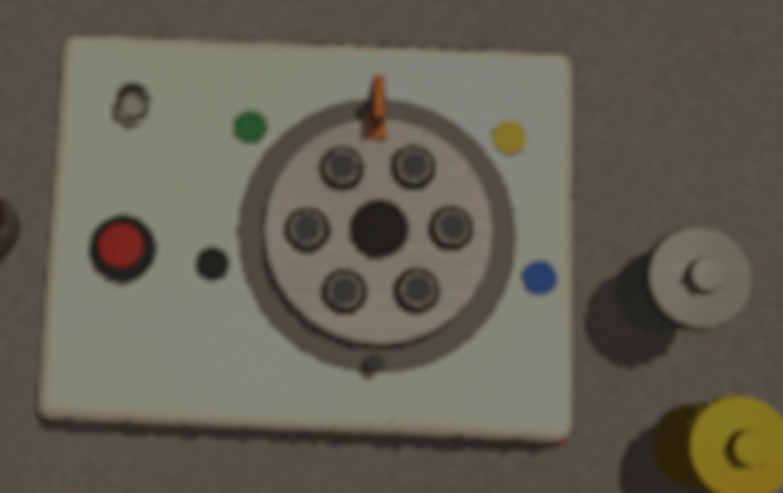

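View pics/scz.png

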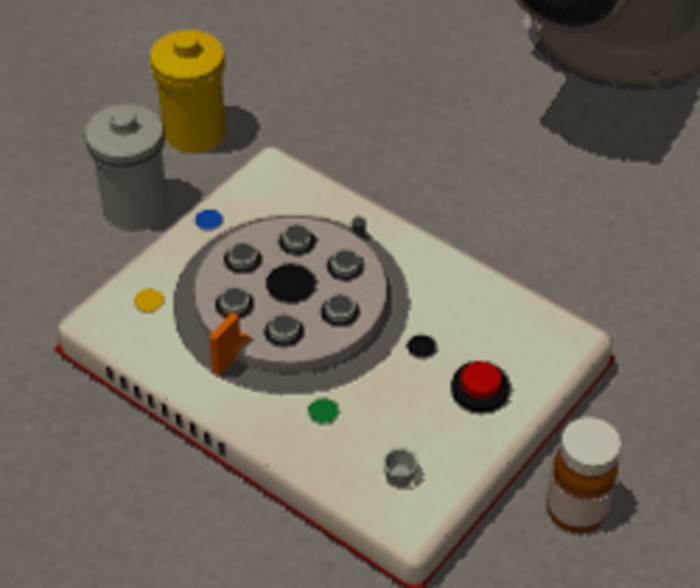

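```bash
cat > tab.py <<'E'
from h import *
A=np.array([.583,-.0325]);YAW=-.0473;G=.9+YAW
def cloud(d,m):
    ys,xs=np.nonzero(m&(d["range_z"]>0));z=d["range_z"][ys,xs];f=K(d)
    return np.c_[(xs-d["cx"])/f*z,(ys-d["cy"])/f*z,z]@d["T"][:3,:3].T+d["T"][:3,3]
def tab(d):
    m=hsvmask(d,4,17,110,40)>0
    p=cloud(d,m); r=np.linalg.norm(p[:,:2]-A,axis=1)
    p=p[(r>.06)&(r<.12)&(p[:,2]>.055)&(p[:,2]<.12)]
    t=p[p[:,2]>.098]; q=p[p[:,2]>.075]
    o={}
    for n,s in(("top",t),("upper",q)):
        if len(s)>3:
            c=s.mean(0); o[n]=(len(s),c.round(4).tolist(),"ang",round(float(np.arctan2(c[1]-A[1],c[0]-A[0])),4))
    return o
E
python3 - <<'E'
from tab import *
for n in("top","scene"):
    d=dict(np.load(n+"0.npz"));print(n,tab(d))
    # depths near key, cup
    for k,u in dict(key=[.572,.158,.072]).items():
        f=K(d);yy,xx=np.mgrid[:420,:560]
        p=cloud(d,np.ones((420,560),bool)); r=np.hypot(p[:,0]-u[0],p[:,1]-u[1])
        for a in range(0,36,4):
            s=p[(r>=a/1000)&(r<(a+4)/1000)]; print(a,len(s),np.percentile(s[:,2],[10,50,90]).round(4) if len(s) else'')
E
```

```text
top {'top': (61, [0.6701, -0.0306, 0.106], 'ang', 0.0221), 'upper': (87, [0.6664, -0.031, 0.0981], 'ang', 0.0178)}
0 12 [0.0702 0.0727 0.0745]
4 31 [0.0712 0.0735 0.0755]
8 57 [0.0714 0.0733 0.0757]
12 67 [0.0693 0.0724 0.0749]
16 98 [0.0622 0.0651 0.0725]
20 110 [0.0589 0.063  0.0655]
24 132 [0.0502 0.0525 0.0639]
28 154 [0.0491 0.0515 0.0535]
32 175 [0.0495 0.0514 0.0535]
scene {'top': (58, [0.6776, -0.0301, 0.1033], 'ang', 0.0256), 'upper': (125, [0.6785, -0.0292, 0.0941], 'ang', 0.0348)}
0 7 [0.069  0.0714 0.0724]
4 24 [0.0682 0.0703 0.0736]
8 31 [0.0681 0.0709 0.0726]
12 55 [0.0648 0.0703 0.0724]
16 66 [0.0591 0.0629 0.0704]
20 74 [0.054  0.0599 0.0634]
24 112 [0.047  0.0522 0.0614]
28 85 [0.046  0.0489 0.051 ]
32 117 [0.0461 0.0487 0.0513]
```

Emit:
{"name": "send_rows", "arguments": {
  "series": [
    [0,0,0,0,0,0.113,1],
    [0,0,0,0,0,0.113,1],
    [0.03,-0.022,0,0,0,0,1],
    [0.03,-0.022,0,0,0,0,1],
    [0.03,-0.022,0,0,0,0,1]
  ],
  "newtons": 10
}}

```text
time: 0.52
tool_pos: [0.2182, -0.4398, 0.2262]
tool_rot: [-3.141, 0.0, 0.021]
contact_force: [1.3, -0.7, 1.0]
opening: 0.0632
```

Emit:
{"name": "send_rows", "arguments": {
  "series": [
    [0.03,-0.022,0,0,0,0,1],
    [0.03,-0.022,0,0,0,0,1],
    [0.03,-0.022,0,0,0,0,1],
    [0.03,-0.022,0,0,0,0,1],
    [0.03,-0.022,0,0,0,0,1]
  ]
}}

```text
time: 0.93
tool_pos: [0.3663, -0.3259, 0.2265]
tool_rot: [-3.141, 0.0, 0.023]
contact_force: [0.4, -0.4, 0.6]
opening: 0.0296
```

Emit:
{"name": "send_rows", "arguments": {
  "series": [
    [0.03,-0.022,0,0,0,0,1],
    [0.03,-0.022,0,0,0,0,1],
    [0.03,-0.022,0,0,0,0,1],
    [0.03,-0.022,0,0,0,0,1],
    [0.03,-0.022,0,0,0,0,1]
  ]
}}

```text
time: 1.35
tool_pos: [0.5138, -0.2125, 0.2264]
tool_rot: [-3.141, 0.001, 0.023]
contact_force: [-0.0, -0.8, -0.1]
opening: 0.0008
```

Emit:
{"name": "send_rows", "arguments": {
  "series": [
    [0.032,-0.024,0,0,0,0,1],
    [0.032,-0.024,0,0,0,0,1],
    [0.032,-0.024,0,0,0,0,1],
    [0.032,-0.024,0,0,0,0,1],
    [0.032,-0.024,0,0,0,0,1]
  ]
}}

```text
time: 1.77
tool_pos: [0.6709, -0.0888, 0.2261]
tool_rot: [-3.142, 0.001, 0.023]
contact_force: [1.0, -0.4, 0.2]
opening: 0.0001
```

Emit:
{"name": "send_rows", "arguments": {
  "series": [
    [0,0,0.03,0,0,0,1],
    [0,0,0.03,0,0,0,1],
    [0,0,0.03,0,0,0,1],
    [0,0,0.015,0,0,0,1],
    [0,0,0,0,0,0,1]
  ]
}}

```text
time: 2.18
tool_pos: [0.6672, -0.0896, 0.1162]
tool_rot: [-3.139, 0.009, 0.023]
contact_force: [-1.0, 0.0, -0.4]
opening: 0.0002
```

```bash
cat > snap.py <<'E'
import sys
from tab import *
from cell import observe
o=observe();print(o["time"],o["tool_pos"].round(4),o["tool_rot"].round(3),o["contact_force"].round(2),o["opening"])
ims=[]
for n in("top","scene"):
    d=imaging.read_camera(n);print(n,tab(d))
    a=d["color"][:,:,::-1]
    a=a[110:310,190:460] if n=="top" else a[100:300,130:400]
    ims.append(cv2.resize(a,(399,296),interpolation=cv2.INTER_CUBIC)); np.savez(n+"1.npz",**d)
cv2.imwrite("pics/"+sys.argv[1],np.hstack(ims))
E
python3 snap.py s1.png
```

```text
2.1833 [ 0.6672 -0.0896  0.1162] [-3.139  0.009  0.023] [-1.05  0.01 -0.38] 0.00023888992519132074
top {'top': (5, [0.657, -0.0313, 0.1034], 'ang', 0.0156), 'upper': (22, [0.6564, -0.0294, 0.0867], 'ang', 0.0417)}
scene {'top': (59, [0.6779, -0.0299, 0.1033], 'ang', 0.0269), 'upper': (126, [0.6785, -0.029, 0.0943], 'ang', 0.0368)}
```

View pics/s1.png

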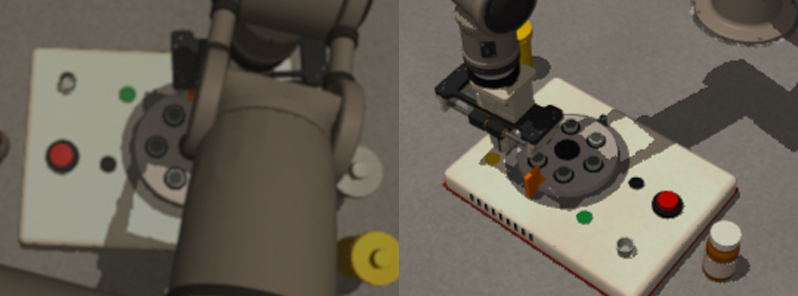

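The scene view shows the shut fingers beside the tab, clear of it. Next I'll lower them, correct x a little and approach slowly.

Emit:
{"name": "send_rows", "arguments": {
  "series": [
    [0.004,0,0.014,0,0,0,1],
    [0.004,0,0.014,0,0,0,1],
    [0,-0.01,0,0,0,0,1],
    [0,-0.01,0,0,0,0,1],
    [0,0,0,0,0,0,1]
  ]
}}

```text
time: 2.7
tool_pos: [0.6775, -0.0676, 0.0938]
tool_rot: [-3.141, 0.0, 0.025]
contact_force: [-0.5, 0.2, 0.6]
opening: 0.0007
```

Emit:
{"name": "send_rows", "arguments": {
  "series": [
    [0,-0.002,0.006,0,0,0,1],
    [0,-0.005,0,0,0,0,1],
    [0,-0.003,0,0,0,0,1],
    [0,-0.003,0,0,0,0,1],
    [0,0,0,0,0,0,1]
  ]
}}

```text
time: 3.12
tool_pos: [0.6772, -0.0566, 0.088]
tool_rot: [-3.142, -0.0, 0.023]
contact_force: [-1.1, -0.2, -0.7]
opening: 0.0004
```

Emit:
{"name": "send_rows", "arguments": {
  "series": [
    [0,-0.003,0,0,0,0,1],
    [0,-0.003,0,0,0,0,1],
    [0,-0.003,0,0,0,0,1],
    [0,0,0,0,0,0,1]
  ]
}}

```text
time: 3.45
tool_pos: [0.6771, -0.0479, 0.0879]
tool_rot: [3.141, -0.001, 0.023]
contact_force: [0.7, -0.5, 0.7]
opening: 0.0007
```

```bash
python3 snap.py s2.png
```

```text
3.45 [ 0.6771 -0.0479  0.0879] [ 3.141e+00 -1.000e-03  2.300e-02] [ 0.66 -0.5   0.67] 0.0006731376747608388
top {}
scene {'top': (45, [0.6822, -0.0251, 0.1037], 'ang', 0.0745), 'upper': (109, [0.6815, -0.0239, 0.0934], 'ang', 0.0869)}
```

View pics/s2.png

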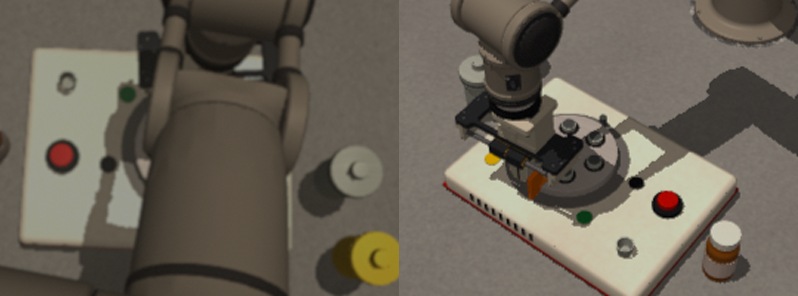

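Contact made: the tab now follows the finger. Next I'll push along the arc, turning the tool with it.

Emit:
{"name": "send_rows", "arguments": {
  "series": [
    [0.001,-0.0047,0,0,0,-0.06,1],
    [0.001,-0.0047,0,0,0,-0.06,1],
    [0.001,-0.0047,0,0,0,-0.06,1],
    [0.001,-0.0047,0,0,0,-0.06,1],
    [0.001,-0.0047,0,0,0,-0.06,1]
  ]
}}

```text
time: 3.97
tool_pos: [0.6788, -0.0246, 0.0877]
tool_rot: [3.141, -0.001, 0.325]
contact_force: [2.0, -1.4, 0.1]
opening: 0.0008
```

```bash
cat >> tab.py <<'E'
def state():
    from cell import observe
    o=observe();p=o["tool_pos"][:2]-A;y=o["tool_rot"][2];r=np.hypot(*p)
    # tab angle implied by contact at 23 mm
    print(o["time"],"yaw",y.round(3),"r_along",(p@[np.cos(y),np.sin(y)]).round(4),"tang",(p@[-np.sin(y),np.cos(y)]).round(4),"implied tab",round(float(np.arctan2(p[1],p[0])+np.arcsin(.023/r)),3),"goal",G,"z",o["tool_pos"][2].round(4),o["contact_force"].round(1))
    for n in("scene",): print(n,tab(imaging.read_camera(n)))
E
python3 -c "import tab;tab.state()"
```

```text
3.9667 yaw 0.325 r_along 0.0933 tang -0.0231 implied tab 0.324 goal 0.8527 z 0.0877 [ 2.  -1.4  0.1]
scene {'top': (54, [0.6752, -0.0036, 0.1039], 'ang', 0.3043), 'upper': (101, [0.6758, -0.0024, 0.0953], 'ang', 0.3139)}
```

Emit:
{"name": "send_rows", "arguments": {
  "series": [
    [0.001,-0.0047,0,0,0,-0.05,1],
    [0.001,-0.0047,0,0,0,-0.05,1],
    [0.001,-0.0047,0,0,0,-0.05,1],
    [0.001,-0.0047,0,0,0,-0.05,1],
    [0.001,-0.0047,0,0,0,-0.05,1]
  ]
}}

```text
time: 4.43
tool_pos: [0.6738, -0.0011, 0.0878]
tool_rot: [3.141, -0.001, 0.573]
contact_force: [1.8, 0.4, -1.1]
opening: 0.0004
```

Emit:
{"name": "send_rows", "arguments": {
  "series": [
    [0.001,-0.0047,0,0,0,-0.05,1],
    [0.001,-0.0047,0,0,0,-0.05,1],
    [0.0005,-0.0023,0,0,0,-0.025,1],
    [0.0005,-0.0023,0,0,0,-0.025,1],
    [0,0,0,0,0,0,1]
  ]
}}

```text
time: 4.85
tool_pos: [0.6676, 0.0124, 0.0878]
tool_rot: [-3.142, -0.0, 0.723]
contact_force: [1.5, 0.7, -0.2]
opening: 0.0005
```

```bash
python3 -c "import tab;tab.state()"; python3 snap.py s3.png
```

```text
4.85 yaw 0.723 r_along 0.0931 tang -0.0224 implied tab 0.73 goal 0.8527 z 0.0878 [ 1.5  0.7 -0.2]
scene {'top': (30, [0.66, 0.032, 0.1039], 'ang', 0.6979), 'upper': (52, [0.6627, 0.0342, 0.0961], 'ang', 0.6966)}
4.9 [0.6675 0.0122 0.0877] [-3.141  0.     0.722] [-0.4   0.48 -0.24] 0.0004849111323124458
top {}
scene {'top': (31, [0.66, 0.0319, 0.1039], 'ang', 0.6966), 'upper': (52, [0.6628, 0.0342, 0.0973], 'ang', 0.6964)}
```

View pics/s3.png

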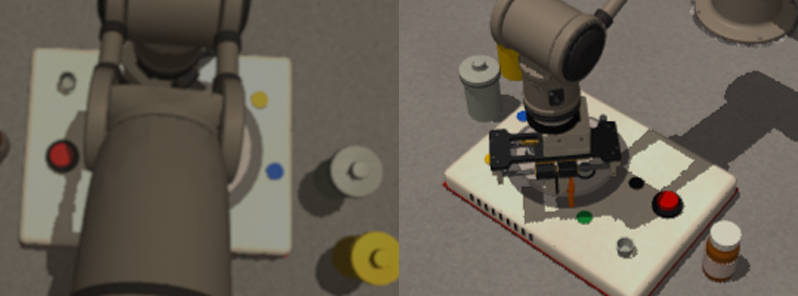

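Emit:
{"name": "send_rows", "arguments": {
  "series": [
    [0.0005,-0.0023,0,0,0,-0.025,1],
    [0.0005,-0.0023,0,0,0,-0.025,1],
    [0.0005,-0.0023,0,0,0,-0.025,1],
    [0.0005,-0.0023,0,0,0,-0.025,1],
    [0,0,0,0,0,0,1]
  ]
}}

```text
time: 5.42
tool_pos: [0.6624, 0.0206, 0.0876]
tool_rot: [-3.141, 0.0, 0.825]
contact_force: [0.9, 0.1, 0.5]
opening: 0.0005
```

Emit:
{"name": "send_rows", "arguments": {
  "series": [
    [0,0.005,0,0,0,0,1],
    [0,0.02,0,0,0,0,1],
    [0,0.02,0,0,0,0,1],
    [0,0,-0.035,0,0,0,1],
    [0,0,-0.035,0,0,0,1]
  ]
}}

```text
time: 5.83
tool_pos: [0.6947, -0.0114, 0.1548]
tool_rot: [-3.136, 0.004, 0.821]
contact_force: [1.3, 0.4, 0.4]
opening: 0.0004
```

```bash
python3 -c "import tab;tab.state()"; python3 snap.py s4.png
```

```text
5.8333 yaw 0.821 r_along 0.0916 tang -0.0674 implied tab 0.39 goal 0.8527 z 0.1548 [1.3 0.4 0.4]
scene {'top': (47, [0.6496, 0.0355, 0.1037], 'ang', 0.7954), 'upper': (76, [0.6524, 0.0377, 0.097], 'ang', 0.7912)}
5.8833 [ 0.6988 -0.0114  0.1658] [ 3.134 -0.005  0.822] [ 2.95 -0.96  6.06] 0.00039788052263166823
top {}
scene {'top': (47, [0.6501, 0.0361, 0.1043], 'ang', 0.7962), 'upper': (75, [0.6525, 0.038, 0.0975], 'ang', 0.7921)}
```

View pics/s4.png

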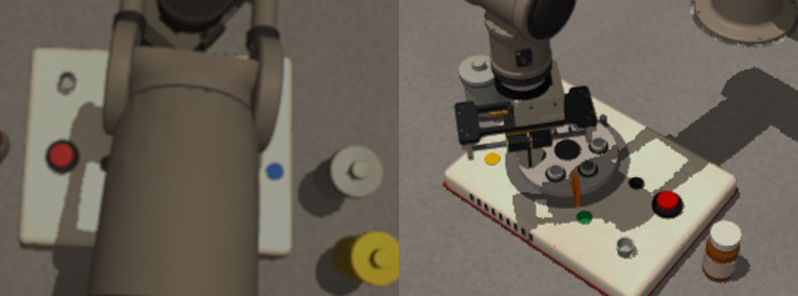

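Emit:
{"name": "send_rows", "arguments": {
  "series": [
    [0,0,-0.03,0,0,0,1],
    [0.006,-0.034,0,0,0,0,1],
    [0.006,-0.034,0,0,0,0,1],
    [0.006,-0.034,0,0,0,0,1],
    [0.006,-0.034,0,0,0,0,1]
  ]
}}

```text
time: 6.4
tool_pos: [0.6108, 0.1005, 0.1866]
tool_rot: [-3.14, 0.001, 0.822]
contact_force: [0.3, -0.0, -0.1]
opening: 0.0004
```

Emit:
{"name": "send_rows", "arguments": {
  "series": [
    [0.006,-0.034,0,0,0,0,1],
    [0.006,-0.034,0,0,0,0,1],
    [0,0,0,0,0,0,1]
  ]
}}

```text
time: 6.65
tool_pos: [0.5665, 0.1593, 0.187]
tool_rot: [-3.138, 0.002, 0.827]
contact_force: [0.7, 0.2, -0.6]
opening: 0.0006
```

```bash
python3 snap.py s5.png
```

```text
6.65 [0.5665 0.1593 0.187 ] [-3.138e+00  2.000e-03  8.270e-01] [ 0.67  0.19 -0.58] 0.0005729507735888258
top {'top': (65, [0.6431, 0.0338, 0.1067], 'ang', 0.8345), 'upper': (104, [0.6404, 0.0321, 0.0979], 'ang', 0.8442)}
scene {'top': (44, [0.6495, 0.0358, 0.1039], 'ang', 0.7986), 'upper': (76, [0.6523, 0.0378, 0.0967], 'ang', 0.7927)}
```

View pics/s5.png

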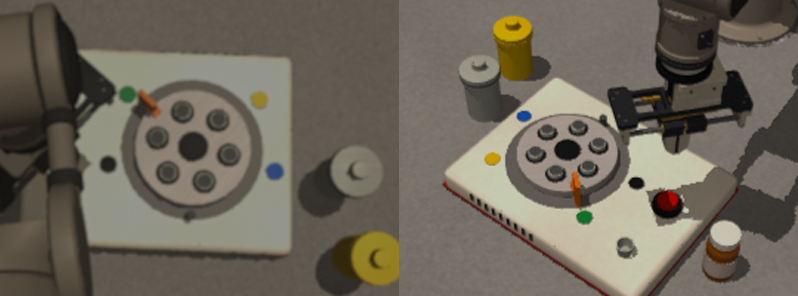

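The top view now shows the tab clearly (combined picture: 148,102) against the green dot (127,94). It looks slightly short of the dot. To refine this, I'll re-measure the axis in each view at disc height.

```bash
python3 - <<'E'
from tab import *
for n in("top","scene"):
    d=dict(np.load(n+"1.npz"))
    g=cv2.cvtColor(d["color"],cv2.COLOR_RGB2GRAY)
    u=proj(d,[[.583,-.0325,.07]])[0]
    print(n,u, [ (p[0]) for p in [blob((g<t).astype(np.uint8)*255,u,8) for t in (35,45,55)] if p], [cast(d,p[0],.07).round(4) for p in [blob((g<t).astype(np.uint8)*255,u,8) for t in (35,45,55)] if p])
    # top-edge pixels: pixels whose ray point by depth z>.098, cast to z=.106 plane
    m=(hsvmask(d,4,17,110,40)>0); p=cloud(d,m)
    ys,xs=np.nonzero(m&(d["range_z"]>0)); r=np.linalg.norm(p[:,:2]-A,axis=1)
    s=(r>.06)&(r<.12)&(p[:,2]>.100)&(p[:,2]<.12)
    q=cast(d,np.c_[xs[s],ys[s]],.106)[:,:2]; c=q.mean(0)
    v=np.linalg.svd(q-c)[2][0]; v*=np.sign(v[0]); print("top pts",len(q),c,"dir",np.arctan2(v[1],v[0]))
    for AA in ([.5821,-.0325],[.5839,-.0326]): print(np.arctan2(*(c-AA)[::-1]))
    b=blob(hsvmask(d,45,85,90,40),proj(d,[[.666,.0626,.05]])[0]); print("green",cast(d,b[0],.05))
E
```

```text
top [320.08206754 208.05012387] [array([320.02066116, 208.54958678]), array([320.17490494, 208.51330798])] [array([[ 0.5819, -0.0323,  0.07  ]]), array([[ 0.582 , -0.0327,  0.07  ]])]
top pts 63 [0.64327081 0.03359222] dir 0.7833678720576199
0.8240500779890788
0.8396713974295078
green [[0.6651867  0.06292664 0.05      ]]
scene [243.61893361 201.0507233 ] [array([243.38787879, 200.70909091]), array([243.51704545, 200.77840909]), array([243.4673913 , 200.82065217])] [array([[ 0.5824, -0.0336,  0.07  ]]), array([[ 0.5824, -0.0332,  0.07  ]]), array([[ 0.5826, -0.0333,  0.07  ]])]
top pts 42 [0.65019676 0.03616033] dir 0.7995322734347731
0.7895190740538791
0.8036370708923466
green [[0.66686475 0.06250749 0.05      ]]
```

Emit:
{"name": "send_rows", "arguments": {
  "series": [
    [-0.006,0.034,0,0,0,0,1],
    [-0.006,0.034,0,0,0,0,1],
    [-0.006,0.034,0,0,0,0,1],
    [-0.006,0.034,0,0,0,0,1],
    [-0.006,0.034,0,0,0,0,1]
  ]
}}

```text
time: 7.17
tool_pos: [0.6761, 0.014, 0.1869]
tool_rot: [-3.141, 0.001, 0.821]
contact_force: [0.6, -0.6, -0.0]
opening: -0.0
```

Emit:
{"name": "send_rows", "arguments": {
  "series": [
    [-0.006,0.034,0,0,0,0,1],
    [0,0.004,0,0,0,-0.03,1],
    [0,0,0,0,0,0,1]
  ]
}}

```text
time: 7.42
tool_pos: [0.6997, -0.0174, 0.1857]
tool_rot: [-3.141, 0.001, 0.849]
contact_force: [0.1, 1.0, -1.0]
opening: 0.0003
```

```bash
python3 -c "import tab;tab.state()"
```

```text
7.4167 yaw 0.849 r_along 0.0884 tang -0.0776 implied tab 0.326 goal 0.8527 z 0.1857 [ 0.1  1.  -1. ]
scene {'top': (47, [0.6497, 0.0357, 0.104], 'ang', 0.7961), 'upper': (72, [0.6522, 0.0376, 0.098], 'ang', 0.7922)}
```

Emit:
{"name": "send_rows", "arguments": {
  "series": [
    [0.002,0,0.03,0,0,0,1],
    [0.002,0,0.03,0,0,0,1],
    [0.001,0,0.025,0,0,0,1],
    [0,0,0.012,0,0,0,1],
    [0,0,0,0,0,0,1]
  ]
}}

```text
time: 7.88
tool_pos: [0.6997, -0.0086, 0.0871]
tool_rot: [-3.136, 0.004, 0.853]
contact_force: [-1.7, -0.2, -0.6]
opening: 0.0003
```

Emit:
{"name": "send_rows", "arguments": {
  "series": [
    [0,-0.015,0,0,0,0,1],
    [0,-0.015,0,0,0,0,1],
    [0,-0.01,0,0,0,0,1],
    [0,0,0,0,0,0,1]
  ]
}}

```text
time: 8.22
tool_pos: [0.6716, 0.0186, 0.0931]
tool_rot: [3.14, -0.001, 0.854]
contact_force: [0.6, 0.4, 0.3]
opening: 0.0006
```

```bash
python3 -c "import tab;tab.state()"
```

```text
8.2167 yaw 0.854 r_along 0.0967 tang -0.0333 implied tab 0.75 goal 0.8527 z 0.0931 [0.6 0.4 0.3]
scene {'top': (33, [0.6531, 0.0391, 0.1035], 'ang', 0.7966), 'upper': (63, [0.6549, 0.0403, 0.0953], 'ang', 0.7917)}
```

Emit:
{"name": "send_rows", "arguments": {
  "series": [
    [-0.002,-0.003,0.004,0,0,0,1],
    [0,-0.0025,0,0,0,0,1],
    [0,-0.0025,0,0,0,0,1],
    [0,-0.0022,0,0,0,0,1],
    [0,0,0,0,0,0,1]
  ]
}}

```text
time: 8.68
tool_pos: [0.6628, 0.0221, 0.0867]
tool_rot: [3.141, 0.0, 0.853]
contact_force: [0.1, -0.1, -0.1]
opening: 0.0002
```

```bash
python3 -c "import tab;tab.state()"
```

```text
8.6833 yaw 0.853 r_along 0.0936 tang -0.0242 implied tab 0.84 goal 0.8527 z 0.0867 [ 0.1 -0.1 -0.1]
scene {'top': (26, [0.6537, 0.0414, 0.1039], 'ang', 0.8079), 'upper': (55, [0.6554, 0.0428, 0.0941], 'ang', 0.8051)}
```

Emit:
{"name": "send_rows", "arguments": {
  "series": [
    [0,-0.0012,0,0,0,0,1],
    [0,-0.001,0,0,0,0,1],
    [0,0,0,0,0,0,1],
    [0,0,0,0,0,0,1]
  ]
}}

```text
time: 9.07
tool_pos: [0.6614, 0.0236, 0.0867]
tool_rot: [3.141, -0.0, 0.853]
contact_force: [1.9, -1.0, 0.4]
opening: 0.0007
```

```bash
python3 -c "import tab;tab.state()"
```

```text
9.0667 yaw 0.853 r_along 0.0938 tang -0.0221 implied tab 0.862 goal 0.8527 z 0.0867 [ 1.9 -1.   0.4]
scene {'top': (25, [0.6525, 0.0435, 0.1041], 'ang', 0.83), 'upper': (50, [0.6548, 0.0443, 0.0956], 'ang', 0.8189)}
```

Emit:
{"name": "send_rows", "arguments": {
  "series": [
    [0,0.005,0,0,0,0,1],
    [0,0.02,0,0,0,0,1],
    [0,0.02,0,0,0,0,1],
    [0,0,-0.035,0,0,0,1],
    [0,0,-0.035,0,0,0,1]
  ]
}}

```text
time: 9.53
tool_pos: [0.694, -0.007, 0.1537]
tool_rot: [-3.135, 0.004, 0.852]
contact_force: [0.2, -0.7, 0.9]
opening: 0.0007
```

Emit:
{"name": "send_rows", "arguments": {
  "series": [
    [0,0,-0.03,0,0,0,1],
    [0.004,-0.034,0,0,0,0,1],
    [0.004,-0.034,0,0,0,0,1],
    [0.004,-0.034,0,0,0,0,1],
    [0.004,-0.034,0,0,0,0,1]
  ]
}}

```text
time: 9.95
tool_pos: [0.6021, 0.0962, 0.1868]
tool_rot: [-3.141, 0.0, 0.852]
contact_force: [0.3, 1.3, 0.4]
opening: 0.0003
```

Emit:
{"name": "send_rows", "arguments": {
  "series": [
    [0.004,-0.034,0,0,0,0,1],
    [0.004,-0.034,0,0,0,0,1],
    [0,0,0,0,0,0,1],
    [0,0,0,0,0,0,1]
  ]
}}

```text
time: 10.28
tool_pos: [0.5566, 0.1475, 0.1873]
tool_rot: [3.141, -0.0, 0.856]
contact_force: [1.2, -0.3, -0.5]
opening: 0.0008
```

```bash
python3 snap.py s6.png
```

```text
10.2833 [0.5566 0.1475 0.1873] [ 3.141 -0.     0.856] [ 1.19 -0.33 -0.52] 0.0008275617862685944
top {'top': (66, [0.6413, 0.0357, 0.1061], 'ang', 0.8641), 'upper': (96, [0.6395, 0.035, 0.0992], 'ang', 0.8738)}
scene {'top': (45, [0.6469, 0.0365, 0.1042], 'ang', 0.824), 'upper': (76, [0.6496, 0.0384, 0.0974], 'ang', 0.8167)}
```

View pics/s6.png

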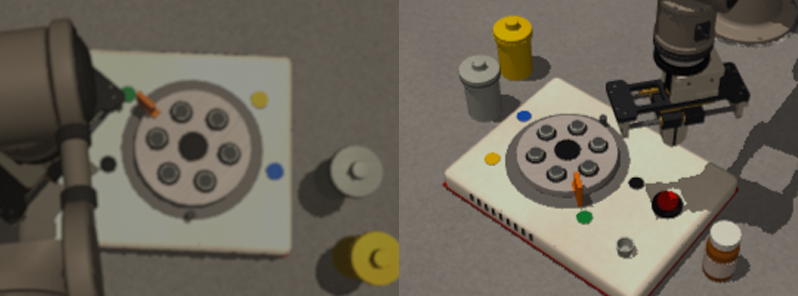

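The tab now reads about 0.85 rad against a goal of 0.853: the two views bracket it at 0.82 and 0.86, and the contact figure is 0.86. Next is the key.

Emit:
{"name": "send_rows", "arguments": {
  "series": [
    [0.018,0.005,0,0,0,0,1],
    [0,0,0.03,0,0,0,1],
    [0,0,0.03,0,0,0,1],
    [0,0,0.025,0,0,0,1],
    [0,0,0,0,0,0,1]
  ]
}}

```text
time: 10.8
tool_pos: [0.5706, 0.1547, 0.0961]
tool_rot: [-3.135, 0.008, 0.851]
contact_force: [-1.9, 0.2, -0.2]
opening: 0.0004
```

Emit:
{"name": "send_rows", "arguments": {
  "series": [
    [0,0,0,0,0,0,1],
    [0,0,0,0,0,0,1]
  ]
}}

```text
time: 10.97
tool_pos: [0.5744, 0.1559, 0.103]
tool_rot: [3.14, -0.002, 0.852]
contact_force: [0.3, 1.0, 1.3]
opening: 0.0006
```

Emit:
{"name": "send_rows", "arguments": {
  "series": [
    [0,-0.003,0.01,0,0,0,1],
    [0,0,0.01,0,0,0,1],
    [0,0,0.006,0,0,0,1],
    [0,0,0,0,0,0,1],
    [0,0,0,0,0,0,1]
  ]
}}

```text
time: 11.38
tool_pos: [0.5704, 0.1585, 0.0753]
tool_rot: [-3.141, 0.001, 0.853]
contact_force: [-0.2, 0.1, -0.8]
opening: 0.0003
```

Emit:
{"name": "send_rows", "arguments": {
  "series": [
    [0,0,0.002,0,0,0,1],
    [0,0,0.002,0,0,0,1],
    [0,0,0.002,0,0,0,1],
    [0,0,0,0,0,0,1]
  ]
}}

```text
time: 11.72
tool_pos: [0.571, 0.1586, 0.0699]
tool_rot: [3.141, -0.001, 0.853]
contact_force: [-0.2, -0.1, 2.3]
opening: 0.0006
```

Emit:
{"name": "send_rows", "arguments": {
  "series": [
    [0,0,0.002,0,0,0,1],
    [0,0,0.001,0,0,0,1],
    [0,0,0,0,0,0,1]
  ]
}}

```text
time: 11.97
tool_pos: [0.571, 0.1586, 0.067]
tool_rot: [3.141, -0.001, 0.853]
contact_force: [0.0, 0.2, 4.2]
opening: 0.0006
```

Emit:
{"name": "send_rows", "arguments": {
  "series": [
    [0,0,0.0015,0,0,0,1],
    [0,0,0.001,0,0,0,1],
    [0,0,0,0,0,0,1]
  ]
}}

```text
time: 12.22
tool_pos: [0.5711, 0.1586, 0.0661]
tool_rot: [3.14, -0.001, 0.853]
contact_force: [-2.9, -0.8, 14.9]
opening: 0.0004
```

The force jumped to 15 N at z = 0.066 against the 5 N needed, so the key is on its lower stop. Now I'll let it up and retract.

Emit:
{"name": "send_rows", "arguments": {
  "series": [
    [0,0,0,0,0,0,1],
    [0,0,-0.005,0,0,0,1],
    [0,0,-0.02,0,0,0,1],
    [0,0,-0.035,0,0,0,1],
    [0,0,-0.035,0,0,0,1]
  ]
}}

```text
time: 12.63
tool_pos: [0.5692, 0.1582, 0.1586]
tool_rot: [-3.139, 0.004, 0.853]
contact_force: [1.0, 0.4, 0.6]
opening: 0.0006
```

Emit:
{"name": "send_rows", "arguments": {
  "series": [
    [0,0,-0.03,0,0,0,1],
    [-0.03,0,0,0,0,0,1],
    [-0.03,0,0,0,0,0,1],
    [0,0,0,0,0,0,1],
    [0,0,0,0,0,0,1]
  ]
}}

```text
time: 13.05
tool_pos: [0.5303, 0.1126, 0.189]
tool_rot: [-3.141, 0.001, 0.851]
contact_force: [0.2, 0.7, -0.0]
opening: 0.0006
```

```bash
python3 snap.py s7.png; python3 - <<'E'
from tab import *
u=[.572,.158]
d=dict(np.load("scene1.npz"));p=cloud(d,np.ones((420,560),bool));r=np.hypot(p[:,0]-u[0],p[:,1]-u[1]);print("key z",np.median(p[r<.01,2]))
E
```

```text
13.05 [0.5303 0.1126 0.189 ] [-3.141e+00  1.000e-03  8.510e-01] [ 0.17  0.65 -0.01] 0.0006276744531649446
top {'top': (59, [0.6407, 0.0348, 0.1065], 'ang', 0.8622), 'upper': (74, [0.6394, 0.0332, 0.1022], 'ang', 0.8617)}
scene {'top': (45, [0.6471, 0.0369, 0.1039], 'ang', 0.8248), 'upper': (80, [0.6496, 0.0385, 0.096], 'ang', 0.8173)}
key z 0.5087866809011331
```

View pics/s7.png

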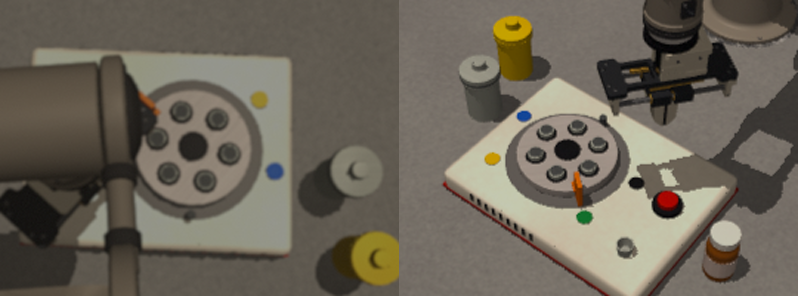

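The scene view shows the tab (577,190) still pointing at the green dot (584,217), the key up at (668,203), and the vessel, cup and jar in place. My key height reading hit the arm, so I'll redo it and then hand in.

```bash
python3 - <<'E'
from tab import *
from cell import workorder
for n in("scene0","scene1"):
    d=dict(np.load(n+".npz"));p=cloud(d,np.ones((420,560),bool));r=np.hypot(p[:,0]-.572,p[:,1]-.158);print("key z",np.median(p[(r<.012)&(p[:,2]<.1),2]))
print(workorder.hand_in())
E
```

```text
key z 0.07091304759626965
key z 0.07088574271083942
the job is handed in; nothing more can be done
None
```

I pushed the tab round to the green dot with the shut fingers, then pressed the red key to its stop, let it up and handed in. The arm was clear of everything at about 13 s; the hand-in gave no verdict.

- **Tab:** My first push stopped about 0.03 rad short, so I nudged it again before touching the key. The last checks disagree slightly on its angle. The top camera reads 0.862 rad, the scene camera 0.82 (it reads low because it sees mostly one side of the tab), and the finger position at the last push gave 0.862. The goal is 0.853 with about ±0.063 allowed, so all three are inside.
- **Key:** The tip went from about 72 mm to 66 mm high, where the force rose to 15 N; 5 N is enough for fully down. Afterwards the key top read 70.9 mm, the same as at the start.
- **Vessel, cup and jar:** By eye in the last scene picture they stand upright where they were. I did not measure their positions.
- **Push force:** It never read more than about 2.5 N, checked at the end of each move while pushing.

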